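Hang the drill-bit block on its two pins

ROBOT

A 6-joint arm with a two-finger parallel gripper is mounted at the origin on the work surface. World frame = base frame: x ahead of the robot, y to its left, z up, the work surface at z = 0. Lengths are in m, angles in rad, forces in N, time in s.
With the tool pointing down it reaches from about 0.325 to 0.9 m from the base axis. Payload 6.1 kg.
Tool frame: the origin (TCP) lies midway between the tips of the shut fingers; the grasp point (between the pads) lies behind it (grip_point_offset is the z of the grasp point in the tool frame, in m); z points along the fingers, y is the line along which they close (so a half turn about z gives the same grasp; the last joint's range is limited). The gripper opens to 85 mm and grips with 20 to 120 N. Pads are 22 mm wide; open, the fingers measure 114 mm over their backs; the gripper's body (76 mm by 85 mm) begins 54 mm behind the grasp point. The pads swing forward as they close: fully open they stand 13 mm farther back than shut.
Start: joints at [1.124, 0.22, 1.526, -0, 1.395, -0.126], TCP at [0.197, 0.593, 0.196] pointing down, gripper open.
Joint ranges: [-2.98, 2.98], [-0.91, 2.08], [0.09, 2.57], [-1.24, 4.39], [0.2, 2.65], [-2.68, 2.68]. Speed limits (rad/s): [2.57, 2.57, 3.01, 3.14, 3.14, 3.14].

INTERFACE

Orientations are given as a rotation vector (axis times angle).
In Python, from station import * gives the robot as it stands.
- The arm moves only by the tool carry_out, never from a script. Its argument "commands" is one flat list of numbers, 6 for each row, row after row: the shift along the tool's x, y, z in mm, then the turn, a rotation vector about the tool's x, y, z in rad. A call has 1 to 12 rows; each row is the pose to reach, as a shift and turn from the pose commanded when the call began, along the tool's axes at that moment; what a row does not reach only later rows make up. A row lasts 1/8 s, in which the tool goes at most 62.5 mm and 10.7 degrees, less where a joint would pass 70% of its speed; a pose out of reach is approached as far as the arm can. A call with a gripper value outside its range is refused whole. "fingers" is the opening, from 0 (shut) to 1 (fully open), set as the call begins (left out, the last holds). The fingers move at their own pace and stop on an object; "newtons" is the grip in N (left out, the last holds). Time passes only in rows, so rows that repeat a pose let the fingers close. It gives the time, the measured TCP pose, the force, the opening and the grip force at its end, in the units of the state.
- sense(): the state, without advancing time (a new reading comes with each control period).
- get_image(name): name is "scene" or "side" or "wrist"; returns a dict with "frame" (384x512x3 uint8, blue, green, red), "fx", "fy", "cx", "cy" (pixels), "R" (3x3) and "t" (3): a world point X has camera coordinates R X + t; the wrist camera has in their place "tool_from_camera" (4x4, takes a point from camera to tool coordinates, whose origin is the TCP and whose axes are the flange's). Camera axes: x right, y down, z forward; pixel columns grow to the right and rows downward; lengths in m; the calibration is good to about 2 mm. The wrist camera is an equidistant fisheye: a pixel r from the principal point sees the ray r / f radians off the axis. A picture is of the moment at which its call begins: read the wrist's pose just before it. There is no depth.
- hand_in(): hands the job in; it is judged then, once.
Trained networks look in the newest picture that a camera, given by its name, has taken for a name from the list of things; names that differ only in an ending like _2 or _b are one class to them, and where a whole thing is asked for, a point or a joint stands for the part that bears it (a point fixed in the world has none). Each returns a list of dicts, best first, with "p" (0 to 1); they miss things now and then, are a little off and sometimes report something else, mostly with a low value. They report only what shows in the picture. A call takes as long as a camera call. They do not tell look-alikes from the thing itself.
- recognise(target, camera): "centre" ([column, row] in pixels, amid what is visible of it).
- cut_out(target, camera): "region" (384x512 bool, what is visible of it) and "centre" ([column, row] in pixels, amid what is visible of it).
The state is a dict: "t": time; "q": joint angles; "qd": joint speeds; "effort": joint torques, N m; "ee_pos": TCP position; "orientation": TCP orientation; "force": force on the tool from outside, world axes, zero at the start; "torque": the same for the moment, N m; "opening": finger opening in m; "gripper_force": force on a finger pad.
Only numpy, scipy, OpenCV 4.12 (cv2) and the standard library are available. Lean on these libraries where they do the work, as an engineer would, in place of code of your own. Each camera call takes 0.05 s, during which the arm holds its last target. There are 200 camera calls.

TASK

Pick up the plywood drill-bit block by its blue handle and hang it on the free pair of steel pins of the plywood stand, block towards the robot, so that both pins come up through the two holes of its metal lip. The pin strip is clamped somewhere to the robot's left of the red mark, so feel gently for the pins, never forcing the block, and keep hold of it until the lip is fully home on the ledge; then let go and leave it hanging. Do not disturb the red block beside it or anything else on the bench.

Things in the scene. Friction and masses are not known exactly. Their poses are not given: they have to be found in the camera images.
- rack_grip (a point): Centre of the blue upright handle of the loose plywood drill-bit block (0.28 to 0.56 kg), which starts standing on the bench. Handle: 18 mm thick in x, 44 mm wide in y, 40 mm tall; pinch it across x from above. Axes: z up; +x from the block to its rear lip; y along the block.
- rack_body (a point): Centre of the plywood block itself: 45 mm (x) by 150 mm (y) by 70 mm tall (z), axes as rack_grip. It lies 14.5 mm in -x and 55 mm below rack_grip. The back face is flat. Steel and brass bits stand up to 28 mm over its top near its front edge, more than 30 mm from its middle in y.
- rack_lip (a point): Midway between the two holes, at the underside of the aluminium lip behind the block; axes as rack_grip; 34 mm in +x and 26 mm below rack_grip. Lip: 6 mm thick, flush with the block's top, 46 mm deep, 150 mm wide. The through holes are rectangular, 14 mm in x by 12 mm in y, centred 55 mm to either side of this point in y and 26 mm behind the block's back face.
- stand_mark (a point): On the line of the free pins (x = 0), behind the red mark on the front rim of the fixed stand's ledge, on its top (120 mm over the bench). Axes: z up, +x into the stand away from the robot, y along the ledge. Pins: upright, 110 mm apart in y, 9 mm diameter, 20 mm tall, rim slightly chamfered. The middle of the pair lies 8 to 58 mm to +y of here; no pose tells where: see or feel it.
- stand_front (a point): On the front top edge of the ledge, straight before stand_mark (24 mm in -x), same axes. Below it a flat upright apron reaches 70 mm down. With the holes centred over the pins the block's back face stands 2 mm clear of the apron. The ledge is 60 mm deep and rigid; its left end is 173 mm to +y. The pin strip is clamped and does not give way.
- neighbour: Red hanging block 45 x 120 x 70 mm already on its own two pins, loose; origin under the middle of its back edge, at its underside. Leave it alone.
- glue: White glue bottle, 56 mm diameter, 150 mm tall, origin at its underside. Leave it.
- screws: Glass jar, 64 mm diameter, 75 mm tall, origin at its underside. Leave it.
- offcut: Plywood offcut 160 x 60 x 18 mm lying flat, origin under its centre. Leave it.
- driver: Screwdriver with red handle lying on the bench along its x axis. Leave it.
- mallet: Small hammer with a light wooden handle lying along its x axis. Leave it.
- block: Light wood block 60 x 100 x 45 mm, origin under its centre. Leave it.
- tub: Black plastic tub, 80 mm diameter, 90 mm tall, origin at its underside. Leave it.
Not all that is in view belongs to the job. What is shaped like the part that bears rack_grip but turquoise is not meant.

How it is judged:
By the outcome, as a careful person would: the job done as asked, in the order asked, and still so for the second after the job is handed in, with the robot touching nothing.
It also fails if it takes over 67 s, if anything falls off the work surface, if the arm or the gripper's body presses on something with over 40 N, if the wrist force passes 120 N, or if a joint passes its speed limit or range.

## Working session

There is one attempt and no reset: what is moved stays moved. The work goes in short steps, Python scripts to look and compute and a tool call to move; the robot and the scene stay as the last step left them, time stands still between calls to the robot, and variables do not carry over. Pictures are saved under pics/ and viewed, at most 10 in all, crops included, and the job is handed in when it is done.

Besides the shell and the picture viewer there is one more tool, called after "Emit:" by a JSON object that holds its "fn" and its "kwargs", one argument or row to a line. carry_out: Moves the arm, as the interface text tells. Its arguments: {"type":"object","properties":{"commands":{"type":"array"},"fingers":{"type":"number"},"newtons":{"type":"number"}},"required":["commands"]}

```bash
mkdir -p pics; cat > h.py <<'E'
from station import *
import numpy as np, cv2
from scipy.spatial.transform import Rotation as Ro
def ray(im,px):
    d=np.array([(px[0]-im['cx'])/im['fx'],(px[1]-im['cy'])/im['fy'],1.]);R=np.array(im['R']);t=np.array(im['t'])
    return -R.T@t, R.T@d
def onz(im,px,z):
    o,d=ray(im,px); return o+d*(z-o[2])/d[2]
def proj(im,X):
    c=np.array(im['R'])@np.asarray(X)+np.array(im['t']); return np.array([im['fx']*c[0]/c[2]+im['cx'],im['fy']*c[1]/c[2]+im['cy']])
def tri(a,pa,b,pb):
    A=[];r=[]
    for im,p in((a,pa),(b,pb)):
        o,d=ray(im,p);d/=np.linalg.norm(d);P=np.eye(3)-np.outer(d,d);A.append(P);r.append(P@o)
    return np.linalg.solve(sum(A),sum(r))
E
python3 - <<'E'
from h import *
s=sense();print(s['t'],s['ee_pos'],s['orientation'],s['force'])
for n in('scene','side'):
    im=get_image(n);cv2.imwrite(f'pics/{n}0.png',cv2.resize(im['frame'],(800,600)))
    o,d=ray(im,(256,192));print(n,o,d)
    for k in('rack_grip','rack_body','rack_lip','stand_mark','stand_front','neighbour'):
        print(k,[(np.round(r['centre'],1).tolist(),round(r['p'],2)) for r in recognise(k,n)][:4])
E
```

```text
0.0 [0.19673912 0.59248803 0.19486178] [-5.01557395e-01 -3.10071791e+00  3.04082083e-03] [ 0.24938    -0.22081784 -0.11649162]
scene [0.86628395 0.75443261 1.31292382] [-0.22744801 -0.49243436 -0.84010999]
rack_grip [([300.7, 244.1], 0.66), ([348.3, 225.4], 0.6)]
rack_body [([300.3, 237.6], 0.93), ([347.3, 227.0], 0.89)]
rack_lip [([346.7, 223.6], 0.87), ([301.5, 241.8], 0.56)]
stand_mark [([206.5, 192.7], 0.91)]
stand_front [([203.1, 192.0], 0.94)]
neighbour [([208.2, 143.5], 0.91), ([235.9, 111.3], 0.31)]
side [ 0.05978185 -0.80095138  0.77171721] [ 0.40496242  0.72977235 -0.5509661 ]
rack_grip [([157.9, 203.1], 0.94), ([210.4, 188.5], 0.86)]
rack_body [([158.1, 203.5], 0.56)]
rack_lip [([212.0, 189.5], 0.92), ([156.5, 203.6], 0.74), ([300.0, 361.2], 0.47)]
stand_mark [([324.2, 227.2], 0.82)]
stand_front [([323.3, 228.9], 0.68)]
neighbour [([338.1, 250.3], 0.77)]
```

View pics/scene0.png

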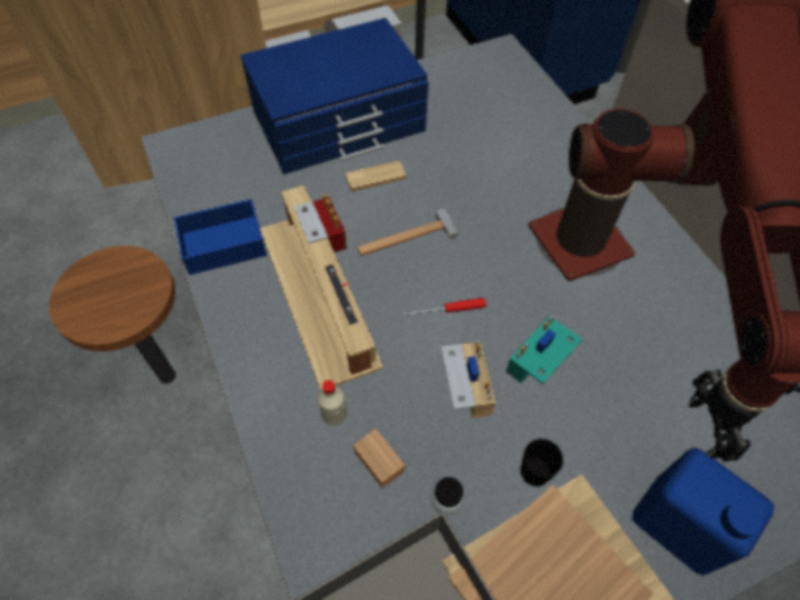

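View pics/side0.png

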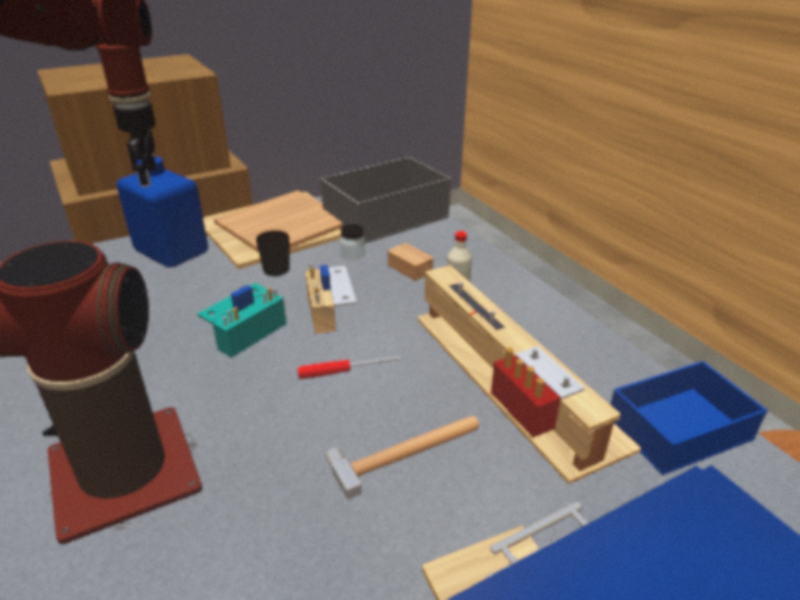

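The scene picture shows the plywood block, with its blue handle at about (473,368). The stand has a dark pin strip from (330,268) to (352,322), with the red mark near (345,284). The turquoise decoy is at (545,345). I'll triangulate and zoom in.

```bash
python3 - <<'E'
from h import *
a=get_image('scene');b=get_image('side')
A=a['frame'];B=b['frame']
def crop(f,x,y,w,h,W=400,H=300): return cv2.resize(f[y:y+h,x:x+w],(W,H),interpolation=cv2.INTER_CUBIC)
top=np.hstack([crop(A,190,160,60,45),crop(B,270,170,80,60)])
bot=np.hstack([crop(A,270,210,60,60),crop(B,180,160,60,45)])
cv2.imwrite('pics/z.png',np.vstack([top,bot]))
# blue handle by colour
def blue(f,x,y,r):
    hsv=cv2.cvtColor(f,cv2.COLOR_BGR2HSV);m=cv2.inRange(hsv,(105,120,40),(130,255,255));k=np.zeros_like(m);k[y-r:y+r,x-r:x+r]=1
    ys,xs=np.nonzero(m*k);return (xs.mean(),ys.mean()),len(xs)
pa,na=blue(A,303,236,14);pb,nb=blue(B,208,178,12);print(pa,na,pb,nb)
G=tri(a,pa,b,pb);print('grip',G,proj(a,G)-pa,proj(b,G)-pb)
for n,p in(('mark',((206.5,192.7),(324.2,227.2))),('front',((203.1,192),(323.3,228.9)))):
    X=tri(a,p[0],b,p[1]);print(n,X,proj(a,X)-p[0])
for k,im,n in(('rack_body',a,'scene'),('rack_body',b,'side')):
    for r in cut_out(k,n)[:3]:
        ys,xs=np.nonzero(r['region']);print(n,r['p'],r['centre'],cv2.minAreaRect(np.c_[xs,ys].astype(np.float32)))
E
```

```text
(np.float64(302.2878787878788), np.float64(235.36363636363637)) 66 (np.float64(207.55102040816325), np.float64(175.55102040816325)) 49
grip [0.4645731  0.25991718 0.0939455 ] [ 0.15314708 -0.00551076] [0.15390625 0.01195968]
mark [ 0.69304992 -0.07681178  0.02363393] [-1.32754835 -0.30943015]
front [ 0.69665957 -0.08161441  0.02049733] [0.81150085 0.18572716]
scene 0.83 [299.4, 244.5] ((300.37933349609375, 243.05174255371094), (47.74292755126953, 26.884366989135742), 78.11134338378906)
scene 0.83 [346.6, 227.8] ((346.751708984375, 225.779296875), (26.74064826965332, 48.33246994018555), 41.6335334777832)
side 0.89 [207.8, 186.5] ((212.33847045898438, 190.7077178955078), (42.66794967651367, 29.520267486572266), 82.87498474121094)
side 0.6 [156.6, 200.2] ((157.59234619140625, 203.0859832763672), (35.834102630615234, 50.917945861816406), 61.38954162597656)
```

View pics/z.png

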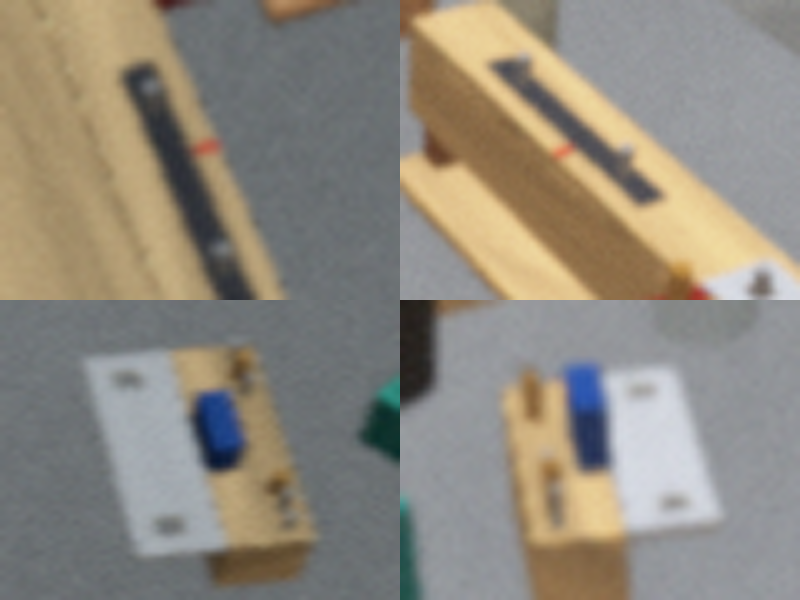

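Both pins are visible in both views, as are the lip holes and the red mark. I'll triangulate them.

```bash
python3 - <<'E'
from h import *
a=get_image('scene');b=get_image('side')
P={'pinR':((212.5,172.75),(314.4,201.6)),'pinL':((222.85,197.5),(294,183)),'mark':((220.75,182.05),(302.6,200)),
'holeR':((289.2,225.8),(221.25,190.3)),'holeL':((295.5,255),(216.3,173.5))}
X={}
for k,(p,q) in P.items():
    X[k]=tri(a,p,b,q);print(k,X[k].round(4),(proj(a,X[k])-p).round(2),(proj(b,X[k])-q).round(2))
for n in('pin','hole'):
    d=X[n+'L']-X[n+'R'];print(n,np.linalg.norm(d),np.degrees(np.arctan2(-d[0],d[1])),(X[n+'L']+X[n+'R'])/2)
R=Ro.from_rotvec(sense()['orientation']);print(R.as_matrix().round(3))
# same with fixed heights
for z in(.12,.13,.14):print(z,[onz(a,P[k][0],z).round(4) for k in('pinR','pinL')],[onz(b,P[k][1],z).round(4) for k in('pinR','pinL')])
E
```

```text
pinR [ 0.654  -0.0748  0.1309] [0.27 0.06] [ 0.34 -0.05]
pinL [0.6584 0.0366 0.1304] [0.31 0.05] [ 0.35 -0.04]
mark [ 0.6401 -0.0356  0.117 ] [-0.07 -0.01] [-0.09  0.01]
holeR [0.4819 0.1968 0.0665] [-0.47  0.  ] [-0.5  -0.02]
holeL [0.5117 0.3031 0.0661] [-0.49  0.01] [-0.46 -0.03]
pin 0.1115330029428541 -2.225544655033548 [ 0.6562028  -0.01908489  0.13066244]
hole 0.11043088264407065 -15.675727871687421 [0.49680556 0.24995923 0.06627265]
[[-0.949  0.315  0.   ]
 [ 0.315  0.949  0.   ]
 [-0.     0.    -1.   ]]
0.12 [array([ 0.6529, -0.0831,  0.12  ]), array([0.6574, 0.0297, 0.12  ])] [array([ 0.6631, -0.0622,  0.12  ]), array([0.667 , 0.0506, 0.12  ])]
0.13 [array([ 0.6547, -0.0761,  0.13  ]), array([0.6592, 0.0357, 0.13  ])] [array([ 0.6539, -0.0735,  0.13  ]), array([0.6577, 0.0375, 0.13  ])]
0.14 [array([ 0.6564, -0.069 ,  0.14  ]), array([0.6609, 0.0418, 0.14  ])] [array([ 0.6446, -0.0849,  0.14  ]), array([0.6484, 0.0245, 0.14  ])]
```

Emit:
{"fn": "carry_out", "kwargs": {
  "commands": [-359,-231,-15,0,0,1.523,-359,-231,-15,0,0,1.523,-359,-231,-15,0,0,1.523,-359,-231,-15,0,0,1.523,-359,-231,-15,0,0,1.523,-359,-231,-15,0,0,1.523,-359,-231,-15,0,0,1.523,-359,-231,-15,0,0,1.523,-359,-231,-15,0,0,1.523,-359,-231,-15,0,0,1.523,-359,-231,-15,0,0,1.523,-359,-231,-15,0,0,1.523],
  "fingers": 1,
  "newtons": 60
}}

```text
t: 2.5
ee_pos: [0.4646, 0.2612, 0.211]
orientation: [2.501, 1.901, 0.0]
force: [0.4, 0.4, -0.1]
opening: 0.0855
gripper_force: 0.0
```

```bash
cat >> h.py <<'E'
def wrist():
    s=sense();im=get_image('wrist');return s,im
def wproj(s,im,X):
    T=np.array(im['tool_from_camera']);R=Ro.from_rotvec(s['orientation']).as_matrix()
    p=R.T@(np.asarray(X)-s['ee_pos']);c=T[:3,:3].T@(p-T[:3,3]);r=np.hypot(c[0],c[1]);th=np.arctan2(r,c[2])
    return np.array([im['cx']+im['fx']*th*c[0]/r,im['cy']+im['fy']*th*c[1]/r])
def wonz(s,im,px,z):
    u=(px[0]-im['cx'])/im['fx'];v=(px[1]-im['cy'])/im['fy'];th=np.hypot(u,v)
    d=np.array([np.sin(th)*u/th,np.sin(th)*v/th,np.cos(th)]);T=np.array(im['tool_from_camera']);R=Ro.from_rotvec(s['orientation']).as_matrix()
    o=s['ee_pos']+R@T[:3,3];d=R@T[:3,:3]@d;return o+d*(z-o[2])/d[2]
E
python3 - <<'E'
from h import *
s,im=wrist();print(s['t'],s['ee_pos'],s['orientation'],s['q'],s['force'],s['opening'])
print(Ro.from_rotvec(s['orientation']).as_matrix().round(3))
try: print(grip_point_offset)
except Exception as e: print(e,s.keys())
f=im['frame'].copy()
for X in([.4646,.2599,.110],[.4819,.1968,.07],[.5117,.3031,.07]):
    p=wproj(s,im,X);print(p);cv2.circle(f,tuple(int(round(v)) for v in p),2,(0,255,0),1)
cv2.imwrite('pics/w1.png',cv2.resize(f,(800,600)))
E
```

```text
2.5 [0.46459575 0.26121205 0.2109932 ] [2.50091378e+00 1.90125427e+00 3.07473880e-05] [ 3.64203845e-01 -1.03880369e-02  1.74775576e+00 -3.57238017e-05
  1.40419418e+00  6.34981456e-01] [ 0.37393218  0.41568342 -0.07705428] 0.08548673585907547
[[ 0.267  0.964  0.   ]
 [ 0.964 -0.267 -0.   ]
 [-0.     0.    -1.   ]]
-0.0187
[256.43609341 182.99984694]
[285.28773643 221.46090792]
[287.96991042 124.68464677]
```

View pics/w1.png

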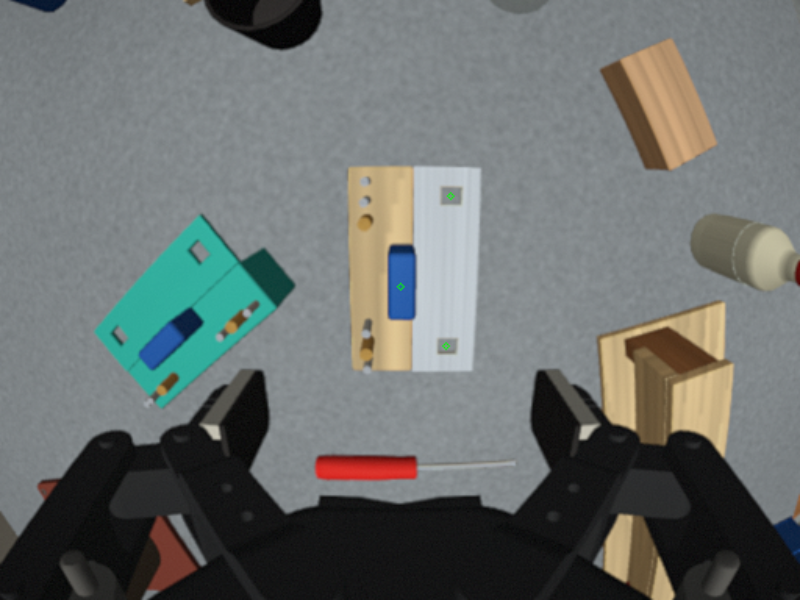

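The fingers straddle the blue handle (400,282), and the projected holes match the picture at (450,196) and (447,346). Next: descend and grasp.

Emit:
{"fn": "carry_out", "kwargs": {
  "commands": [0,0,50,0,0,0,0,0,90,0,0,0,0,0,120,0,0,0,0,0,135,0,0,0,0,0,135,0,0,0,0,0,135,0,0,0]
}}

```text
t: 3.3
ee_pos: [0.4661, 0.2612, 0.0775]
orientation: [2.502, 1.898, 0.004]
force: [-0.3, -0.0, -0.8]
opening: 0.0854
gripper_force: 0.0
```

Emit:
{"fn": "carry_out", "kwargs": {
  "commands": [0,0,0,0,0,0,0,0,0,0,0,0,0,0,0,0,0,0,0,0,0,0,0,0,0,0,0,0,0,0,0,0,0,0,0,0,0,0,0,0,0,0,0,0,0,0,0,0],
  "fingers": 0,
  "newtons": 80
}}

```text
t: 4.3
ee_pos: [0.4649, 0.2607, 0.076]
orientation: [-2.503, -1.899, 0.0]
force: [0.5, -0.7, -0.0]
opening: -0.0003
gripper_force: 0.0
```

```bash
python3 - <<'E'
from h import *
s,im=wrist();print(s['t'],s['ee_pos'],s['opening'],s['gripper_force'])
a=get_image('scene');b=get_image('side')
f=cv2.resize(im['frame'],(400,300))
c=cv2.resize(a['frame'][190:280,250:370],(400,300));d=cv2.resize(b['frame'][130:220,150:270],(400,300))
cv2.imwrite('pics/g.png',np.vstack([cv2.resize(im['frame'][30:330,56:456],(800,600))[0:300],np.hstack([c,d])]))
E
```

```text
4.3 [0.46491902 0.26068476 0.07597903] -0.0003402031804268191 0.0
```

View pics/g.png

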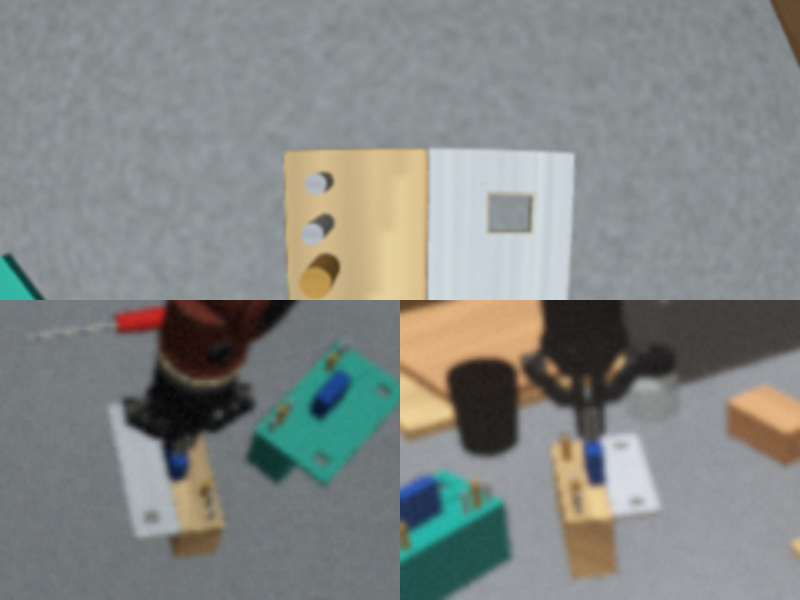

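```bash
python3 - <<'E'
from h import *
s,im=wrist();a=get_image('scene');b=get_image('side')
print('holeL pred',wproj(s,im,[.5117,.3031,.07]),'seen (311,136)')
print('if TCP higher 30mm',wproj(s,im,[.5117,.3031,.04]))
print(proj(a,s['ee_pos']),proj(b,s['ee_pos']))
def mk(im,x,y):
    f=cv2.resize(im['frame'][y:y+45,x:x+60],(400,300),interpolation=cv2.INTER_CUBIC)
    for X,c in((s['ee_pos'],(0,255,0)),([.4646,.2599,.11],(0,0,255)),([.4646,.2599,.07],(255,0,255))):
        p=(proj(im,X)-[x,y])*400/60;cv2.circle(f,(int(p[0]),int(p[1])),4,c,1)
    return f
w=im['frame'].copy();cv2.circle(w,tuple(int(v) for v in wproj(s,im,s['ee_pos'])),3,(0,255,0),1)
cv2.imwrite('pics/g2.png',np.vstack([np.hstack([mk(a,270,205),mk(b,180,150)]),np.hstack([w[80:380,56:456],w[80:380,56:456]])]))
E
```

```text
holeL pred [310.23362581 136.15546123] seen (311,136)
if TCP higher 30mm [302.77787829 132.19967886]
[301.90185564 237.9907197 ] [208.05031134 180.03519768]
```

View pics/g2.png

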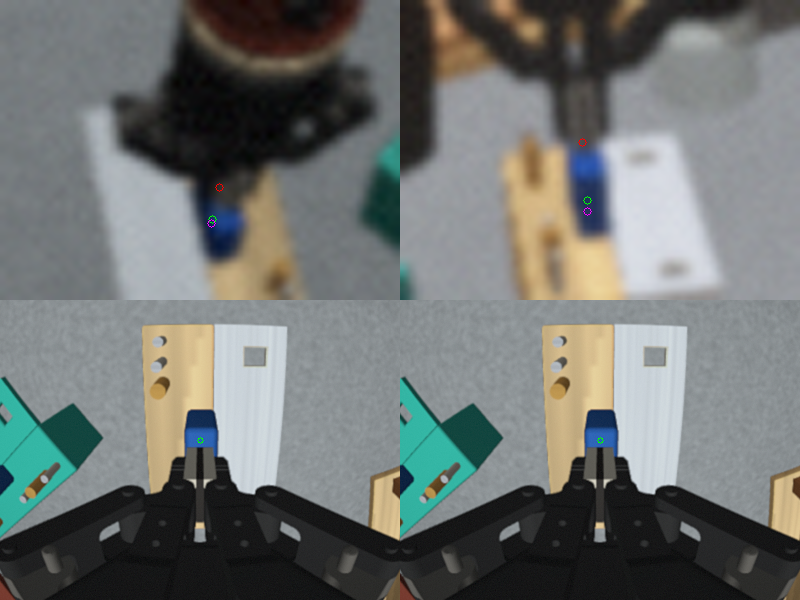

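```bash
python3 - <<'E'
from h import *
s,im=wrist();R=Ro.from_rotvec(s['orientation']).as_matrix()
print(im['tool_from_camera'])
for z in(0,-.01,-.0187,-.03,-.04):
    print(z,[wproj(s,im,s['ee_pos']+R@[x,0,z]).round(1).tolist() for x in(-.011,0,.011)])
f=im['frame'][190:280,196:316];cv2.imwrite('pics/g3.png',cv2.resize(f,(800,600),interpolation=cv2.INTER_CUBIC))
E
```

```text
[[-2.96948755e-04 -9.61731805e-01 -2.73992423e-01  7.04535415e-02]
 [ 9.99999955e-01 -2.99026283e-04 -3.41821661e-05 -5.61034197e-04]
 [-4.90568596e-05 -2.73992421e-01  9.61731850e-01 -1.77774629e-01]
 [ 0.00000000e+00  0.00000000e+00  0.00000000e+00  1.00000000e+00]]
0 [[256.4, 235.9], [256.4, 220.3], [256.4, 204.1]]
-0.01 [[256.4, 242.5], [256.4, 226.3], [256.4, 209.4]]
-0.0187 [[256.5, 248.8], [256.5, 232.1], [256.5, 214.5]]
-0.03 [[256.5, 257.9], [256.5, 240.4], [256.6, 221.9]]
-0.04 [[256.6, 266.9], [256.6, 248.7], [256.6, 229.3]]
```

View pics/g3.png

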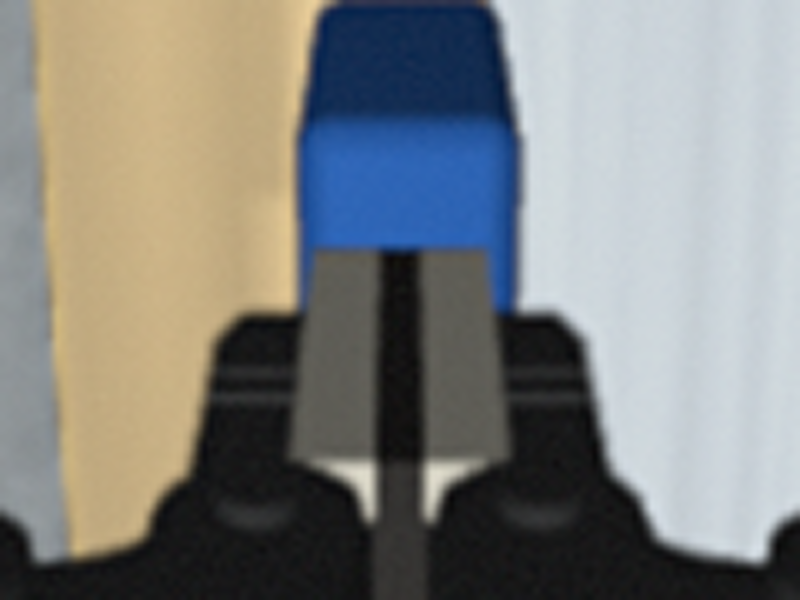

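The pictures show the shut pads inside the handle's outline, with no grip force. I'll reopen and close again gently.

Emit:
{"fn": "carry_out", "kwargs": {
  "commands": [0,0,0,0,0,0,0,0,0,0,0,0,0,0,0,0,0,0,0,0,0,0,0,0,0,0,0,0,0,0,0,0,0,0,0,0],
  "fingers": 0.6,
  "newtons": 30
}}

```text
t: 5.4
ee_pos: [0.4649, 0.2607, 0.076]
orientation: [2.503, 1.899, 0.0]
force: [-0.6, -0.0, 0.2]
opening: 0.0515
gripper_force: 0.0
```

Emit:
{"fn": "carry_out", "kwargs": {
  "commands": [0,0,0,0,0,0,0,0,0,0,0,0,0,0,0,0,0,0,0,0,0,0,0,0],
  "fingers": 0.3
}}

```text
t: 5.9
ee_pos: [0.4649, 0.2607, 0.076]
orientation: [2.503, 1.899, -0.0]
force: [0.1, -0.2, 0.2]
opening: 0.0258
gripper_force: 0.0
```

Emit:
{"fn": "carry_out", "kwargs": {
  "commands": [0,0,0,0,0,0,0,0,0,0,0,0,0,0,0,0,0,0,0,0,0,0,0,0],
  "fingers": 0.1
}}

```text
t: 6.4
ee_pos: [0.4649, 0.2607, 0.076]
orientation: [2.503, 1.898, -0.0]
force: [-0.4, -0.0, -0.3]
opening: 0.0083
gripper_force: 0.0
```

The fingertips actually end about 33 mm short of the stated TCP: they appear at the handle's top (about z 0.110) in all three views. So I'm hovering on top of the handle. Next: open, go 26 mm lower while watching the force, and close.

Emit:
{"fn": "carry_out", "kwargs": {
  "commands": [0,0,-5,0,0,0,0,0,-5,0,0,0,0,0,-5,0,0,0,0,0,-5,0,0,0,0,0,5,0,0,0,0,0,14,0,0,0,0,0,20,0,0,0,0,0,26,0,0,0,0,0,26,0,0,0],
  "fingers": 0.7
}}

```text
t: 7.52
ee_pos: [0.4644, 0.2605, 0.0493]
orientation: [-2.503, -1.898, 0.002]
force: [-0.7, 0.8, 0.6]
opening: 0.06
gripper_force: 0.0
```

Emit:
{"fn": "carry_out", "kwargs": {
  "commands": [0,0,0,0,0,0,0,0,0,0,0,0,0,0,0,0,0,0,0,0,0,0,0,0,0,0,0,0,0,0,0,0,0,0,0,0],
  "fingers": 0
}}

```text
t: 8.28
ee_pos: [0.4653, 0.2608, 0.0504]
orientation: [2.503, 1.898, 0.001]
force: [0.7, -0.7, 3.4]
opening: 0.0171
gripper_force: 35.0
```

Emit:
{"fn": "carry_out", "kwargs": {
  "commands": [0,0,0,0,0,0,0,0,-5,0,0,0,0,0,-20,0,0,0,0,0,-45,0,0,0,0,0,-75,0,0,0,0,0,-105,0,0,0,0,0,-125,0,0,0,0,0,-130,0,0,0,0,0,-130,0,0,0],
  "newtons": 80
}}

```text
t: 9.4
ee_pos: [0.4646, 0.2606, 0.1797]
orientation: [-2.503, -1.898, 0.001]
force: [0.1, 0.1, -5.2]
opening: 0.0168
gripper_force: 78.5
```

Emit:
{"fn": "carry_out", "kwargs": {
  "commands": [-10,8,0,0,0,0,-35,28,0,0,0,-0.03,-70,56,0,0,0,-0.07,-105,84,0,0,0,-0.11,-140,112,0,0,0,-0.15,-175,140,0,0,0,-0.19,-205,164,0,0,0,-0.22,-228,181,0,0,0,-0.236,-236,187,0,0,0,-0.236,-236,187,0,0,0,-0.236,-236,187,0,0,0,-0.236]
}}

```text
t: 10.78
ee_pos: [0.5808, -0.0162, 0.1795]
orientation: [-2.261, -2.18, 0.001]
force: [-0.4, 0.4, -3.9]
opening: 0.0168
gripper_force: 78.7
```

```bash
python3 - <<'E'
from h import *
s,im=wrist();print(s['t'],s['ee_pos'],s['orientation'],s['force'],s['torque'],s['opening'],s['gripper_force'])
f=im['frame'];np.save('w2.npy',f)
cv2.imwrite('pics/w2.png',cv2.resize(f,(800,600),interpolation=cv2.INTER_CUBIC))
E
```

```text
10.775 [ 0.58078374 -0.01616472  0.17953517] [-2.26073883e+00 -2.17974696e+00  5.19002842e-04] [-0.38448544  0.3749475  -3.88663397] [ 0.07036048 -0.06513538 -0.05195582] 0.016750196765549032 78.70086193084717
```

View pics/w2.png

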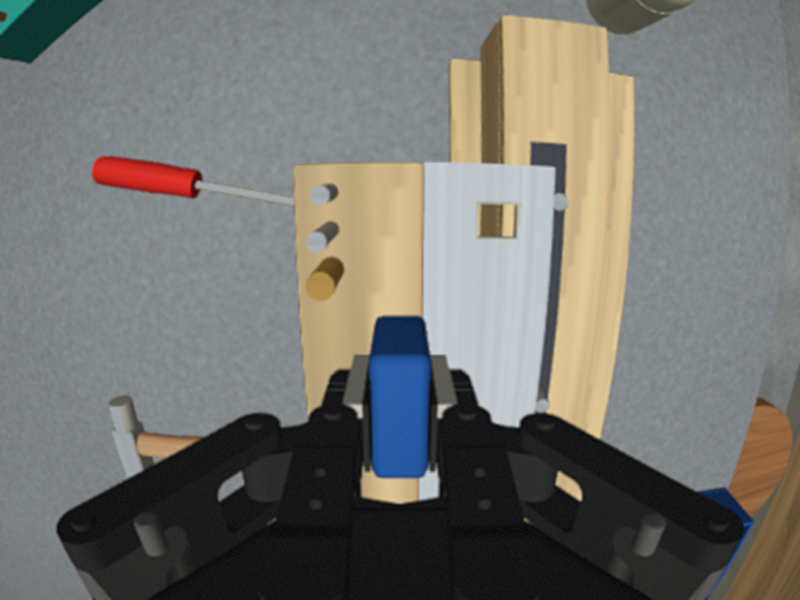

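```bash
python3 - <<'E'
from h import *
s=sense();im=get_image('wrist');k=1/1.5625
zl=s['ee_pos'][2]+.0196
W=lambda x,y,z:wonz(s,im,((x+.5)*k-.5,(y+.5)*k-.5),z)[:2]
pL,pR=W(560,201,.14),W(543,406,.14)
ang=lambda d:np.degrees(np.arctan2(-d[0],d[1]))
print('pins',pL,pR,np.linalg.norm(pL-pR),ang(pL-pR))
h=W(497,220,zl);h4=[W(x,y,zl) for x,y in((477,202),(517,202),(517,239),(477,239))]
print('hole',h,'sizes',np.linalg.norm(h4[0]-h4[1]),np.linalg.norm(h4[1]-h4[2]))
a,b=W(555,167,zl),W(520,423,zl);print('lip rear edge',a,b,ang(a-b))
a,b=W(424,163,zl),W(424,310,zl);print('lip front edge',a,b,ang(a-b))
R=Ro.from_rotvec(s['orientation']).as_matrix();ty=R[:,1];print('tool yaw',np.degrees(np.arctan2(ty[1],ty[0])),R[:2,:2])
e=[W(500,45,.12),W(494,163,.12)];print('ledge front edge',e,ang(e[0]-e[1]))
# predicted hole L in rack frame from grip point
for nm,yaw in(('tool',np.arctan2(ty[1],ty[0])),):
    c,sn=np.cos(yaw),np.sin(yaw);d=h-s['ee_pos'][:2];print('holeL rel tcp in rack axes mm',1e3*(c*d[0]+sn*d[1]),1e3*(-sn*d[0]+c*d[1]))
    for p in(pL,pR):
        d=p-h;print('pin-holeL in tool-rack axes',1e3*(c*d[0]+sn*d[1]),1e3*(-sn*d[0]+c*d[1]))
E
```

```text
pins [0.66036669 0.03872734] [ 0.65761694 -0.07192983] 0.11069132841567464 -1.4234675654332805
hole [0.61625343 0.03634965] sizes 0.01416060865593926 0.013033810336059857
lip rear edge [0.6374247  0.05502372] [ 0.62825978 -0.04464333] -5.253877577925602
lip front edge [0.59148005 0.05638027] [0.59011985 0.00477529] -1.509850254516905
tool yaw -2.0629624502300454 [[ 0.03599799  0.99935165]
 [ 0.99935177 -0.0359977 ]]
ledge front edge [array([0.63699177, 0.11980199]), array([0.63150838, 0.05693812])] -4.985096971232155
holeL rel tcp in rack axes mm 33.440428794097684 53.58506675303273
pin-holeL in tool-rack axes 43.99908202741602 3.964124954870593
pin-holeL in tool-rack axes 45.234514536148666 -106.72030887818069
```

Emit:
{"fn": "carry_out", "kwargs": {
  "commands": [1,10,0,0,0,0,2,22,0,0,0,0,3,34,0,0,0,0,3.6,42,0,0,0,0,3.6,44,0,0,0,0,3.6,44,0,0,0,0,3.6,44,0,0,0,0]
}}

```text
t: 11.75
ee_pos: [0.6252, -0.015, 0.18]
orientation: [-2.262, -2.18, 0.0]
force: [1.1, 0.2, -4.0]
opening: 0.0164
gripper_force: 78.8
```

```bash
python3 - <<'E'
from h import *
s,im=wrist();print(s['t'],s['ee_pos'],s['orientation'],s['force'],s['torque'])
f=im['frame'];b=get_image('side');a=get_image('scene')
x,y=280,100
cv2.imwrite('pics/w3.png',np.vstack([np.hstack([cv2.resize(f[100:160,290:370],(400,300),interpolation=cv2.INTER_CUBIC),cv2.resize(f[90:270,200:440],(400,300),interpolation=cv2.INTER_CUBIC)]),np.hstack([cv2.resize(a['frame'][140:215,180:280],(400,300),interpolation=cv2.INTER_CUBIC),cv2.resize(b['frame'][140:230,260:380],(400,300),interpolation=cv2.INTER_CUBIC)])]))
E
```

```text
11.75 [ 0.62517541 -0.01501818  0.1799527 ] [-2.26200615e+00 -2.17973709e+00  3.57522965e-04] [ 1.06286571  0.24190249 -4.04703378] [-0.06499451 -0.01760927 -0.01479556]
```

View pics/w3.png

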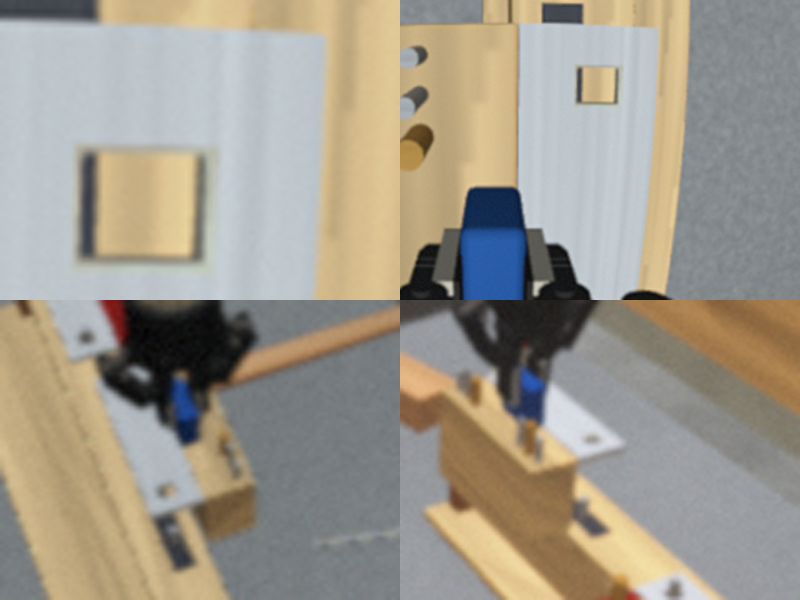

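Emit:
{"fn": "carry_out", "kwargs": {
  "commands": [0,0,8,0,0,0,0,0,16,0,0,0,0,0,24,0,0,0,0,0,30,0,0,0,0,0,30,0,0,0]
}}

```text
t: 12.52
ee_pos: [0.6249, -0.0149, 0.149]
orientation: [-2.261, -2.179, 0.002]
force: [-0.3, 0.7, -4.4]
opening: 0.0169
gripper_force: 78.6
```

Emit:
{"fn": "carry_out", "kwargs": {
  "commands": [0,0,5,0,0,0,0,0,10,0,0,0,0,0,17,0,0,0,0,0,17,0,0,0]
}}

```text
t: 13.02
ee_pos: [0.6248, -0.0149, 0.1319]
orientation: [-2.261, -2.179, 0.002]
force: [-0.5, 0.1, -4.1]
opening: 0.0165
gripper_force: 78.7
```

```bash
python3 - <<'E'
from h import *
s,im=wrist();print(s['t'],s['ee_pos'],s['orientation'],s['force'],s['torque'])
f=im['frame'];b=get_image('side');a=get_image('scene')
g=cv2.resize(f[95:155,290:370],(800,600),interpolation=cv2.INTER_CUBIC)
cv2.imwrite('pics/w4.png',np.vstack([np.hstack([g[100:500,0:400],cv2.resize(f[90:270,200:440],(400,400),interpolation=cv2.INTER_CUBIC)]),np.hstack([cv2.resize(a['frame'][140:215,180:280],(400,200),interpolation=cv2.INTER_CUBIC),cv2.resize(b['frame'][170:215,290:380],(400,200),interpolation=cv2.INTER_CUBIC)])]))
# expected pixel of pin L top
for X in([.6604,.0387,.14],[.6584,.0366,.14],[.6604,.0387,.12]):print(wproj(s,im,X))
E
```

```text
13.025 [ 0.62477989 -0.01492883  0.13189555] [-2.26117076e+00 -2.17899373e+00  1.71203712e-03] [-0.51032066  0.13329985 -4.06579301] [ 0.01064612 -0.06773374 -0.04036727]
[314.22426034 136.17394216]
[310.86468512 139.82342485]
[308.29717361 133.20354677]
```

View pics/w4.png

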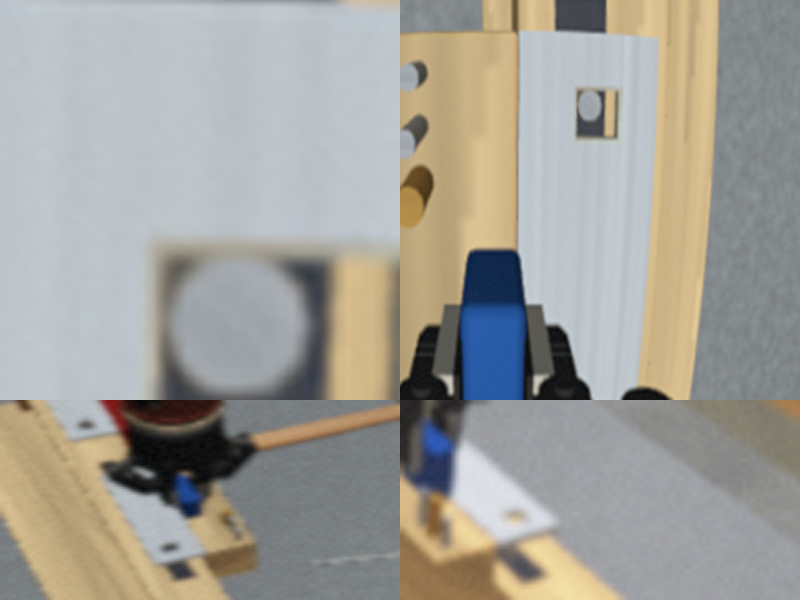

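```bash
python3 - <<'E'
from h import *
s,im=wrist();f=im['frame'].astype(int);z=s['ee_pos'][2]+.0196
R=Ro.from_rotvec(s['orientation']).as_matrix();U=R[:2,1];V=R[:2,0]
def rel(p): d=p[:2]-s['ee_pos'][:2];return np.array([U@d,V@d])*1e3
for r in(133,140,147):print('row',r,f[r,300:338].sum(1).tolist())
for c in(310,318,326):print('col',c,f[122:160,c].sum(1).tolist())
c=[(305.2,129.3),(331.4,129.3),(331.4,152),(305.2,152)]
q=[rel(wonz(s,im,p,z)) for p in c];print('corners',np.round(q,1).tolist(),'hole',np.mean(q,0))
print('pin',rel(wonz(s,im,(313.8,137.2),.14)), wonz(s,im,(313.8,137.2),.14))
E
```

```text
row 133 [585, 585, 585, 580, 566, 504, 467, 489, 494, 498, 498, 495, 503, 510, 511, 512, 507, 452, 312, 214, 224, 361, 520, 538, 528, 526, 521, 515, 471, 363, 338, 480, 541, 570, 602, 611, 603, 593]
row 140 [585, 581, 586, 582, 560, 515, 467, 484, 492, 493, 484, 492, 486, 485, 493, 496, 495, 439, 319, 216, 253, 419, 518, 537, 524, 528, 519, 512, 461, 342, 375, 507, 558, 589, 613, 613, 607, 597]
row 147 [582, 584, 588, 588, 559, 465, 298, 216, 215, 216, 221, 215, 219, 220, 223, 218, 218, 209, 216, 214, 290, 455, 530, 536, 526, 522, 519, 504, 407, 304, 396, 555, 586, 598, 608, 610, 599, 586]
col 310 [580, 583, 585, 580, 586, 583, 561, 505, 484, 503, 499, 498, 495, 495, 494, 487, 482, 484, 484, 496, 486, 411, 268, 212, 216, 221, 217, 215, 238, 330, 455, 545, 579, 577, 577, 570, 574, 575]
col 318 [583, 585, 585, 588, 591, 591, 585, 513, 420, 263, 242, 312, 360, 396, 434, 433, 390, 363, 319, 261, 217, 208, 207, 209, 215, 216, 209, 208, 217, 309, 455, 563, 586, 589, 586, 587, 586, 585]
col 326 [592, 588, 587, 589, 586, 591, 580, 538, 526, 522, 524, 521, 521, 522, 516, 521, 520, 522, 519, 520, 518, 517, 521, 517, 518, 519, 515, 522, 498, 421, 452, 559, 590, 597, 596, 598, 601, 600]
corners [[26.3, 59.6], [40.8, 60.0], [41.3, 47.5], [26.6, 47.2]] hole [33.72990157 53.57529905]
pin [33.62145461 54.18275787] [0.66120656 0.03786328 0.14      ]
```

The hole and the pin agree within 0.6 mm. Now I'll lower slowly and feel.

Emit:
{"fn": "carry_out", "kwargs": {
  "commands": [0.5,0,0,0,0,0,0.5,0,2,0,0,0,0.5,0,4,0,0,0,0.5,0,6,0,0,0,0.5,0,8,0,0,0,0.5,0,8,0,0,0]
}}

```text
t: 13.98
ee_pos: [0.6253, -0.0145, 0.1246]
orientation: [-2.262, -2.18, 0.001]
force: [0.4, -0.4, -5.2]
opening: 0.0165
gripper_force: 78.8
```

Emit:
{"fn": "carry_out", "kwargs": {
  "commands": [0,0,1,0,0,0,0,0,2,0,0,0,0,0,3,0,0,0,0,0,4,0,0,0]
}}

```text
t: 14.48
ee_pos: [0.6255, -0.0145, 0.1209]
orientation: [-2.262, -2.18, 0.0]
force: [0.6, 0.0, -4.3]
opening: 0.0167
gripper_force: 78.8
```

Emit:
{"fn": "carry_out", "kwargs": {
  "commands": [0,0,2,0,0,0,0,0,4,0,0,0,0,0,6,0,0,0,0,0,8,0,0,0,0,0,10,0,0,0,0,0,10,0,0,0]
}}

```text
t: 15.22
ee_pos: [0.6253, -0.0145, 0.1107]
orientation: [-2.262, -2.18, 0.0]
force: [0.8, 0.3, -3.7]
opening: 0.0166
gripper_force: 78.8
```

Emit:
{"fn": "carry_out", "kwargs": {
  "commands": [0,0,1,0,0,0,0,0,2,0,0,0,0,0,3,0,0,0,0,0,3,0,0,0]
}}

```text
t: 15.72
ee_pos: [0.6254, -0.0145, 0.1079]
orientation: [-2.262, -2.18, 0.0]
force: [-0.8, -0.6, -4.3]
opening: 0.0169
gripper_force: 78.8
```

Emit:
{"fn": "carry_out", "kwargs": {
  "commands": [0,0,0.5,0,0,0,0,0,1,0,0,0,0,0,1,0,0,0]
}}

```text
t: 16.1
ee_pos: [0.6255, -0.0145, 0.107]
orientation: [-2.262, -2.18, 0.0]
force: [0.2, 0.2, -3.7]
opening: 0.0167
gripper_force: 78.8
```

Emit:
{"fn": "carry_out", "kwargs": {
  "commands": [0,0,0.5,0,0,0,0,0,1,0,0,0,0,0,1,0,0,0]
}}

```text
t: 16.48
ee_pos: [0.6256, -0.0145, 0.1065]
orientation: [2.262, 2.18, 0.0]
force: [-2.3, -0.4, 0.3]
opening: 0.0165
gripper_force: 79.3
```

Emit:
{"fn": "carry_out", "kwargs": {
  "commands": [0,0,0.4,0,0,0,0,0,0.8,0,0,0,0,0,0.8,0,0,0]
}}

```text
t: 16.85
ee_pos: [0.6256, -0.0145, 0.1065]
orientation: [2.262, 2.18, 0.0]
force: [-5.9, -0.2, 5.7]
opening: 0.0163
gripper_force: 80.3
```

Contact came at TCP z 0.1065, against 0.1064 predicted, so the lip is home. I'll ease off the press, then release and lift.

Emit:
{"fn": "carry_out", "kwargs": {
  "commands": [0,0,-0.8,0,0,0,0,0,-0.8,0,0,0],
  "newtons": 30
}}

```text
t: 17.1
ee_pos: [0.6256, -0.0145, 0.1065]
orientation: [2.262, 2.18, 0.0]
force: [-4.6, 0.6, 5.4]
opening: 0.0165
gripper_force: 79.7
```

Emit:
{"fn": "carry_out", "kwargs": {
  "commands": [0,0,0,0,0,0,0,0,0,0,0,0,0,0,0,0,0,0,0,0,0,0,0,0,0,0,0,0,0,0],
  "fingers": 0.6
}}

```text
t: 17.73
ee_pos: [0.6255, -0.0145, 0.1059]
orientation: [2.262, 2.18, -0.0]
force: [-0.2, 0.5, -0.3]
opening: 0.0513
gripper_force: 0.0
```

Emit:
{"fn": "carry_out", "kwargs": {
  "commands": [0,0,-5,0,0,0,0,0,-15,0,0,0,0,0,-35,0,0,0,0,0,-65,0,0,0,0,0,-100,0,0,0,0,0,-120,0,0,0,0,0,-120,0,0,0]
}}

```text
t: 18.6
ee_pos: [0.6269, -0.0147, 0.2288]
orientation: [2.259, 2.177, 0.005]
force: [0.3, 0.7, 0.2]
opening: 0.0514
gripper_force: 0.0
```

```bash
python3 - <<'E'
from h import *
s,im=wrist();print(s['t'],s['ee_pos'],s['force'])
f=im['frame']
# project the expected hole centres at lip top / pin tops
for X in([.6612,.0379,.14],[.6576,-.0719,.14]):
    p=wproj(s,im,X);c,r=map(int,p.round());print(p);print(f[r-9:r+10:2,c-9:c+10].astype(int).sum(2))
for n in('rack_lip','rack_body'):print(n,[(r['centre'],r['p']) for r in recognise(n,'wrist')][:2])
print([wproj(s,im,X) for X in([.658,-.017,.12],[.6107,-.0145,.091])])
E
```

```text
18.6 [ 0.62685717 -0.01469732  0.22884755] [0.31951192 0.71602902 0.23490473]
[291.49118778 126.99671351]
[[592 589 583 578 581 590 593 589 582 589 591 598 602 603 598 591 604 610
  596]
 [468 440 422 405 407 414 412 413 409 421 434 444 457 459 493 549 596 605
  595]
 [339 225 214 234 259 288 339 363 363 343 306 244 196 213 371 536 611 615
  598]
 [327 239 239 270 370 462 496 512 514 521 509 460 337 251 369 542 613 614
  597]
 [335 230 236 320 439 493 500 494 496 503 510 518 468 316 371 544 611 618
  597]
 [337 224 214 283 413 488 498 490 491 497 504 495 419 294 375 543 613 616
  596]
 [344 225 206 215 286 394 456 480 486 472 450 378 266 249 410 561 607 609
  596]
 [379 320 313 311 309 310 322 329 344 332 321 320 315 338 443 557 610 608
  594]
 [582 583 584 579 580 590 592 591 586 583 585 588 600 596 592 592 611 604
  592]
 [588 589 580 578 579 592 594 586 580 582 587 598 599 601 600 601 611 608
  592]]
[288.4896497  239.58985716]
[[567 427 252 233 262 277 274 277 267 250 236 209 203 226 347 492 579 602
  597]
 [566 426 259 227 270 281 289 285 279 264 246 224 211 233 361 501 585 606
  593]
 [562 430 250 220 259 272 292 312 330 335 296 256 215 243 383 522 589 606
  597]
 [567 436 282 246 271 347 434 492 509 507 504 460 350 291 411 534 592 604
  592]
 [578 496 426 399 419 462 493 497 499 503 507 510 477 453 501 565 598 600
  590]
 [601 593 581 566 529 476 478 487 487 489 496 498 489 524 578 596 599 599
  593]
 [600 597 586 579 568 545 531 526 515 537 548 555 567 587 591 592 601 598
  590]
 [601 599 584 574 573 581 583 591 584 581 577 588 588 589 587 594 596 601
  584]
 [600 594 579 576 574 576 581 589 589 578 576 585 591 589 587 592 598 598
  584]
 [608 600 584 577 576 581 586 594 592 579 579 583 595 589 590 596 596 595
  584]]
rack_lip [([263.3, 176.5], 0.82), ([20.6, 19.9], 0.81)]
rack_body [([259.0, 173.9], 0.84), ([24.7, 16.9], 0.79)]
[array([286.58748885, 180.95254498]), array([240.35408339, 173.84622455])]
```

Pixel values show both pin heads standing within their holes, and nothing is touching the robot.

```bash
python3 -c "
from station import *
print(hand_in())"
```

```text
the job is handed in; nothing more can be done
None
```

The drill-bit block is hanging on the free pins: both pins show through the lip's holes, the lip met the ledge at the expected height, and the gripper is open and clear. I handed the job in at about 19 s.

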